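Start the spore-test incubator

TASK

Start the small grey incubator with your fingertips: first push down the raised front end of its rocker switch so that it tips fully over and stays, then press the square key fully down so that it stays in, and last press the long bar fully down and keep it down for a good second and a half before letting it come up again. Do not press the round key, keep to this order, and leave the things standing on and around the incubator where they are; nothing is to be lifted.

Things in the scene. Friction and masses are not known exactly. Their poses are not given: they have to be found in the camera images.
- incubator: fixed grey bench unit, 245 x 240 mm, level deck 55 mm above the worktop. Origin on the worktop; x runs to its back (front edge at x = -100 mm, back at 145), y to its left. Four white controls on black plates (tops 3 mm above the deck) at x = +/-50, y = +/-75 mm, in any arrangement, with the unit's yaw. A metal vial block, 210 mm wide, top of caps 98 mm above the worktop, stands at x = 93 to 139 mm
- rocker_raised_end (a point): press point on top of the rocker's raised (front) half, 22 mm in front of its pivot; at the start about 76 mm above the worktop, 67 mm once tipped; moves with it. The rocker is a flat plate 64 mm long (along the incubator's x), 32 mm wide, pivoting at its middle about an axis along y. Pressed straight down here with about 3 N it tips, and stays where it is left
- rocker (a joint): angle of the rocker in rad: 0 = off, front end raised (start); 0.4 = tipped fully over, front end down, on
- square_key_top (a point): centre of the top face of the square key, 30 x 30 mm; 71 mm above the worktop when up, moves with the key. Pressed straight down with about 3 N it goes 8 mm and stays where it is left.
- square_key (a joint): depth of the square key in m: 0 = up (start), 0.008 = fully down against its stop
- long_bar_top (a point): centre of the top face of the long bar, 54 mm long (along the incubator's y) and 20 mm wide; 71 mm above the worktop when up, moves with it. Spring-loaded: begins to move at about 1.2 N, fully down at about 4 N, springs back up.
- long_bar (a joint): depth of the long bar in m: 0 = up, 0.008 = fully down against its stop
- round_key_top (a point): centre of the top face of the round key, 30 mm across, 71 mm above the worktop; spring-loaded like the long bar; not to be pressed
- round_key (a joint): depth of the round key in m: 0 = up, 0.008 = fully down
- bur_block: loose blue block with small burs standing in it, 36 x 58 x 40 mm, on the deck in the middle between the four controls (its long side roughly along the incubator's x); origin under its middle; leave alone
- study_model: loose white plaster jaw model, 54 x 66 x 32 mm, on the worktop left of the incubator; origin under its middle; leave alone
- wax_pot: loose round white pot with a tan lid, 65 mm across, 29 mm high, right of the incubator; origin under its middle; leave alone
- retainer_box: loose teal box, 42 x 64 x 33 mm, right of the incubator, behind the pot; origin under its middle; leave alone
- marker: loose white pen with blue cap, 135 mm long, 16 mm high, lying in front of the incubator; origin under its middle; leave alone

How it is judged (in metres and radians):
On the way, in this order (a step that is already met when the one before it is completed fails the run):
1. the rocker is tipped over (value of joint rocker above 0.3 rad), for 0.1 s.
2. the square key is pressed in (value of joint rocker above 0.3 rad and value of joint square_key above 0.006 m), for 0.1 s.
3. the long bar is held fully down for a second (all of step 2 and value of joint long_bar above 0.006 m), for 1 s.
At the end, for the whole second after the job is handed in: The rocker is tipped over (above 0.3 of 0.4 rad), the square key is in (above 6 of 8 mm), the long bar and the round key are up (within 2 mm), and the five loose things stand within 25 mm of where they were (all of step 2 and value of joint each of long_bar, round_key below 0.002 m and distance of each of bur_block, study_model, wax_pot, marker, retainer_box from where it was at the start of the episode below 0.025 m); the robot touches nothing.
It fails at once if the round key is pressed (over 3 mm) (value of joint round_key above 0.003 m).
It fails at once if the square key is pressed before the rocker is over (value of joint square_key above 0.003 m and value of joint rocker below 0.28 rad).
It fails at once if the long bar is pressed before the square key is in (value of joint long_bar above 0.003 m and value of joint square_key below 0.0055 m).
It fails at once if a loose thing is moved by more than 25 mm (lifted or pushed) (distance of any of bur_block, study_model, wax_pot, marker, retainer_box from where it was at the start of the episode above 0.025 m).
It fails at once if a loose thing that stands is tipped over (angle between any of bur_block, study_model, wax_pot, retainer_box's own z axis and vertical above 0.5 rad).
It also fails if it takes over 51 s, if anything falls off the work surface, if the arm or the gripper's body presses on something with over 40 N, if the wrist force passes 120 N, or if a joint passes its speed limit or range.

ROBOT

A 6-joint arm with a two-finger parallel gripper is mounted at the origin on a cart in front of the work surface, level with it; the furniture and walls round the work are solid. World frame = base frame: x ahead of the robot, y to its left, z up, the work surface at z = 0. Lengths are in m, angles in degrees, forces in N, time in s.
With the tool pointing down it reaches from about 0.325 to 0.9 m from the base axis. Payload 6.1 kg.
Tool frame: the origin (TCP) lies on the mounting face of the last link; the fingertips stand 173 mm ahead of it and the grasp point (between the pads) lies manip.grasp_offset ahead of it (manip.grasp_offset is the distance from the TCP to the grasp point, in m); z points along the fingers, y is the line along which they close (so a half turn about z gives the same grasp; the last joint's range is limited). The gripper opens to 85 mm and grips with 20 to 120 N. Pads are 22 mm wide; open, the fingers measure 114 mm over their backs; the gripper's body (76 mm by 85 mm) begins 54 mm behind the grasp point. The pads swing forward as they close: fully open they stand 13 mm farther back than shut.
Start: joints at [64.166, 12.628, 87.462, -0, 79.91, -7.225], TCP at [0.199, 0.592, 0.405] pointing down, gripper open.
Joint ranges: [-170.65, 170.65], [-52.31, 119.04], [5.05, 147.46], [-71.25, 251.25], [11.57, 151.72], [-153.62, 153.62]. Speed limits (degrees/s): [147.25, 147.25, 172.46, 180, 180, 180].

INTERFACE

Orientations are given as a 3x3 rotation matrix whose columns are the frame's x, y, z axes.
In Python, from rig import manip gives the robot as it stands. The module is installed in compiled form; this text tells all that it offers.
- The arm moves only by the tool play_rows, never from a script. Its argument "increments" is a list of rows, each an object of numbers: "tx", "ty", "tz": the shift along the tool's x, y, z in m; "ax", "ay", "az": the turn, a rotation vector about the tool's x, y, z in degrees; "fingers": the finger opening in m, from 0 to 0.0854. In form: [{"tx": .., "ty": .., "tz": .., "ax": .., "ay": .., "az": .., "fingers": ..}, ...]. A call has 1 to 5 rows; each row shifts and turns the commanded pose from where the row before left it, along the tool's axes as they then stand; what a row does not reach is not made up. A row lasts 1/12 s, in which the tool goes at most 41.7 mm and 7.16 degrees, less where a joint would pass 70% of its speed; a pose out of reach is approached as far as the arm can. A call with a gripper value outside its range is refused whole. The fingers move at their own pace and stop on an object; "squeeze" is the grip in N (left out, the last holds). Time passes only in rows, so rows that do not move let the fingers close. It gives the time, the measured TCP pose, the force, the opening and the grip force at its end, in the units of the state.
- manip.sense(): the state, without advancing time (a new reading comes with each control period).
- manip.get_image(name): name is "scene" or "top" or "wrist"; returns a dict with "pixels" (480x640x3 uint8, blue, green, red), "K" (3x3 intrinsics, pixels), "origin" and "attitude" of the camera in the world. Camera axes: x right, y down, z forward; pixel columns grow to the right and rows downward; lengths in m; the calibration is good to about 2 mm. A picture is of the moment at which its call begins. There is no depth.
- manip.job_done(): hands the job in; it is judged then, once.
Trained networks look in the newest picture that a camera, given by its name, has taken for a name from the list of things; names that differ only in an ending like _2 or _b are one class to them, and where a whole thing is asked for, a point or a joint stands for the part that bears it (a point fixed in the world has none). Each returns a list of dicts, best first, with "score" (0 to 1); they miss things now and then, are a little off and sometimes report something else, mostly with a low value. They report only what shows in the picture. A call takes as long as a camera call.
- manip.regions_of(query, camera): "mask" (480x640 bool, what is visible of it).
- manip.place_of(query, camera): "position" ([x, y, z] in m, in the coordinates of the camera as it stood for that picture, good to about 4 mm: a listed point, or the origin of a listed thing).
The state is a dict: "time": time; "joint_pos": joint angles; "qvel": joint speeds; "effort": joint torques, N m; "ee_pos": TCP position; "tcp_rot": TCP orientation; "contact_force": force on the tool from outside, world axes, zero at the start; "moment": the same for the moment, N m; "gripper_width": finger opening in m; "finger_force": force on a finger pad.
Only numpy, scipy, OpenCV 4.12 (cv2) and the standard library are available. Lean on these libraries where they do the work, as an engineer would, in place of code of your own. Each camera call takes 0.05 s, during which the arm holds its last target. There are 200 camera calls.

## Working session

There is one attempt and no reset: what is moved stays moved. The work goes in short steps, Python scripts to look and compute and a tool call to move; the robot and the scene stay as the last step left them, time stands still between calls to the robot, and variables do not carry over. Pictures are saved under pics/ and viewed, at most 10 in all, crops included, and the job is handed in when it is done.

Besides the shell and the picture viewer there is one more tool, called after ">>>" in YAML: its name, and indented under it one key for each argument. play_rows: Moves the arm, as the interface text tells. Its arguments: {"type":"object","properties":{"increments":{"type":"array","items":{"type":"object","properties":{"tx":{"type":"number"},"ty":{"type":"number"},"tz":{"type":"number"},"ax":{"type":"number"},"ay":{"type":"number"},"az":{"type":"number"},"fingers":{"type":"number"}}}},"squeeze":{"type":"number"}},"required":["increments"]}

```bash
mkdir -p pics
cat > h.py <<'E'
import numpy as np, cv2
from rig import manip
def locate(cam, names):
    im=manip.get_image(cam); R=np.array(im["attitude"]); o=np.array(im["origin"])
    out={}
    for n in names:
        for d in manip.place_of(n,cam)[:2]:
            p=R@np.array(d["position"])+o
            print(cam,n,round(d["score"],2),p.round(4)); out.setdefault(n,p)
    return im,out
E
python3 - <<'E'
from h import *
s=manip.sense(); print(s["time"],s["ee_pos"],np.array(s["tcp_rot"]).round(3).tolist(),s["gripper_width"],manip.grasp_offset,s["contact_force"])
N=["rocker_raised_end","square_key_top","long_bar_top","round_key_top","incubator","bur_block"]
ims=[]
for c in ["top","scene"]:
    im,_=locate(c,N); cv2.imwrite(f"pics/{c}0.png",im["pixels"]); print(im["origin"])
E
```

```text
0.0 [0.19931435 0.59206958 0.40356657] [[-0.948, 0.319, -0.001], [0.319, 0.948, -0.002], [0.0, -0.002, -1.0]] 0.08536935380865875 0.1547 [ 0.30950307 -0.61747738 -0.34121992]
top rocker_raised_end 0.73 [ 0.5891 -0.1139  0.076 ]
top square_key_top 0.8 [0.4973 0.0281 0.0711]
top long_bar_top 0.87 [ 0.5127 -0.1223  0.072 ]
top round_key_top 0.77 [0.5854 0.0353 0.0773]
top round_key_top 0.33 [ 0.6551 -0.216  -0.0023]
top incubator 0.58 [ 0.5533 -0.0406  0.0018]
top bur_block 0.9 [ 0.5575 -0.0458  0.0555]
[ 0.42268324 -0.01736356  0.95190542]
scene rocker_raised_end 0.83 [ 0.5856 -0.1083  0.0722]
scene square_key_top 0.54 [0.4927 0.0247 0.0709]
scene long_bar_top 0.53 [ 0.5127 -0.1236  0.0732]
scene round_key_top 0.5 [0.5949 0.0373 0.0719]
scene bur_block 0.9 [ 0.556  -0.0433  0.0531]
[-0.02440591  0.45658217  0.55904219]
```

View pics/top0.png

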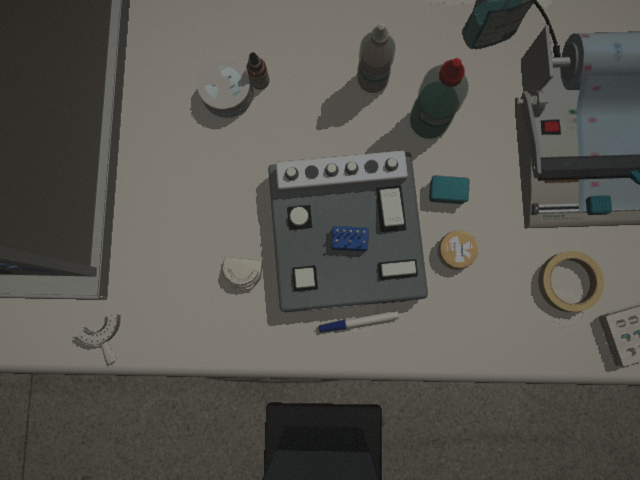

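View pics/scene0.png

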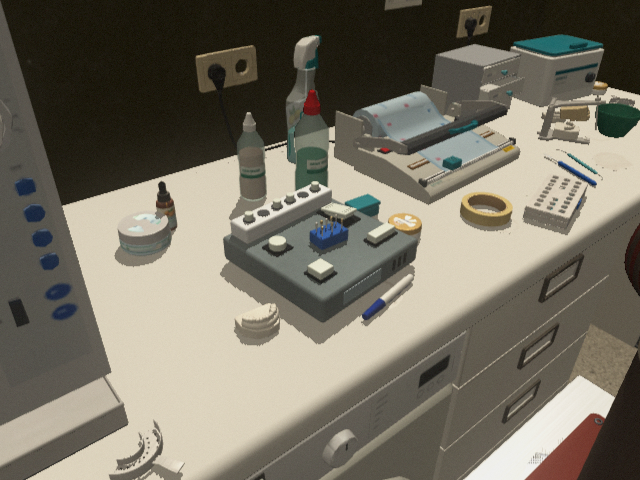

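Run:
```python
from h import *
# fit incubator pose from masks on top camera: centroids at known heights
im=manip.get_image("top");K=np.array(im["K"]);R=np.array(im["attitude"]);o=np.array(im["origin"])
for n,z in [("rocker",.070),("square_key",.071),("long_bar",.071),("round_key",.071)]:
    for d in manip.regions_of(n,"top")[:1]:
        m=d["mask"].astype(np.uint8);c=max(cv2.findContours(m,0,2)[0],key=cv2.contourArea)
        (u,v),wh,a=cv2.minAreaRect(c)
        P=[]
        for q in cv2.boxPoints(((u,v),wh,a)).tolist()+[[u,v]]:
            r=R@np.linalg.solve(K,[*q,1]);P.append((o+r*(z-o[2])/r[2])[:2])
        P=np.array(P);print(n,round(d["score"],2),(round(u),round(v)),P[4].round(4),"box",P[:4].round(3).tolist(),m.sum())
```

```text
rocker 0.85 (391, 206) [ 0.6093 -0.1102] box [[0.637, -0.09], [0.643, -0.122], [0.582, -0.13], [0.576, -0.099]] 728
square_key 0.53 (305, 278) [0.492 0.026] box [[0.507, 0.042], [0.507, 0.011], [0.477, 0.01], [0.477, 0.041]] 383
long_bar 0.91 (398, 268) [ 0.5098 -0.121 ] box [[0.516, -0.093], [0.522, -0.147], [0.503, -0.149], [0.497, -0.095]] 398
```

The pictures agree with the networks: square key front-left (305,278), round key back-left (299,216), rocker back-right (391,208), long bar front-right (398,268), with the unit yawed about 7°. I'll close the fingers, align with the unit and move above the rocker.

>>> play_rows:
  increments:
    - {"az": -5.1,"fingers": 0}
    - {"az": -5.1,"fingers": 0}
    - {"az": -5.1,"fingers": 0}
    - {"az": -5.1,"fingers": 0}
    - {"az": -5.1,"fingers": 0}
  squeeze: 20

```text
schema error: expected keys tx, ty, tz, ax, ay, az, fingers
```

>>> play_rows:
  increments:
    - {"tx": -0.005,"ty": -0.037}
    - {"tx": -0.005,"ty": -0.037}
    - {"tx": -0.005,"ty": -0.037}
    - {"tx": -0.005,"ty": -0.037}
    - {"tx": -0.005,"ty": -0.037}

```text
schema error: expected keys tx, ty, tz, ax, ay, az, fingers
```

>>> play_rows:
  increments:
    - {"tx": -0.005,"ty": -0.037}
    - {"tx": -0.005,"ty": -0.037}
    - {"tx": -0.005,"ty": -0.037}
    - {"tx": -0.005,"ty": -0.037}
    - {"tx": -0.005,"ty": -0.037}

```text
schema error: expected keys tx, ty, tz, ax, ay, az, fingers
```

All keys are required in each row.

>>> play_rows:
  increments:
    - {"tx": 0,"ty": 0,"tz": 0,"ax": 0,"ay": 0,"az": -5.1,"fingers": 0}
    - {"tx": 0,"ty": 0,"tz": 0,"ax": 0,"ay": 0,"az": -5.1,"fingers": 0}
    - {"tx": 0,"ty": 0,"tz": 0,"ax": 0,"ay": 0,"az": -5.1,"fingers": 0}
    - {"tx": 0,"ty": 0,"tz": 0,"ax": 0,"ay": 0,"az": -5.1,"fingers": 0}
    - {"tx": 0,"ty": 0,"tz": 0,"ax": 0,"ay": 0,"az": -5.1,"fingers": 0}
  squeeze: 20

```text
time: 1.37
ee_pos: [0.1994, 0.5923, 0.4047]
tcp_rot: [[-0.992, -0.124, -0.0], [-0.124, 0.992, 0.0], [0.0, 0.0, -1.0]]
contact_force: [0.5, -0.4, 0.0]
gripper_width: 0.0256
finger_force: 0.0
```

>>> play_rows:
  increments:
    - {"tx": -0.005,"ty": -0.037,"tz": 0,"ax": 0,"ay": 0,"az": 0,"fingers": 0}
    - {"tx": -0.005,"ty": -0.037,"tz": 0,"ax": 0,"ay": 0,"az": 0,"fingers": 0}
    - {"tx": -0.005,"ty": -0.037,"tz": 0,"ax": 0,"ay": 0,"az": 0,"fingers": 0}
    - {"tx": -0.005,"ty": -0.037,"tz": 0,"ax": 0,"ay": 0,"az": 0,"fingers": 0}
    - {"tx": -0.005,"ty": -0.037,"tz": 0,"ax": 0,"ay": 0,"az": 0,"fingers": 0}

```text
time: 1.78
ee_pos: [0.2465, 0.4101, 0.4046]
tcp_rot: [[-0.993, -0.121, 0.0], [-0.121, 0.993, -0.0], [-0.0, -0.0, -1.0]]
contact_force: [0.4, -0.1, 0.6]
gripper_width: 0.0002
finger_force: 0.0
```

>>> play_rows:
  increments:
    - {"tx": -0.005,"ty": -0.037,"tz": 0,"ax": 0,"ay": 0,"az": 0,"fingers": 0}
    - {"tx": -0.005,"ty": -0.037,"tz": 0,"ax": 0,"ay": 0,"az": 0,"fingers": 0}
    - {"tx": -0.005,"ty": -0.037,"tz": 0,"ax": 0,"ay": 0,"az": 0,"fingers": 0}
    - {"tx": -0.005,"ty": -0.037,"tz": 0,"ax": 0,"ay": 0,"az": 0,"fingers": 0}
    - {"tx": -0.005,"ty": -0.037,"tz": 0,"ax": 0,"ay": 0,"az": 0,"fingers": 0}

```text
time: 2.2
ee_pos: [0.2933, 0.2294, 0.4049]
tcp_rot: [[-0.993, -0.121, 0.001], [-0.121, 0.993, 0.0], [-0.001, 0.0, -1.0]]
contact_force: [0.9, -0.0, 0.7]
gripper_width: -0.0001
finger_force: 0.0
```

>>> play_rows:
  increments:
    - {"tx": -0.021,"ty": -0.031,"tz": 0,"ax": 0,"ay": 0,"az": 0,"fingers": 0}
    - {"tx": -0.021,"ty": -0.031,"tz": 0,"ax": 0,"ay": 0,"az": 0,"fingers": 0}
    - {"tx": -0.021,"ty": -0.031,"tz": 0,"ax": 0,"ay": 0,"az": 0,"fingers": 0}
    - {"tx": -0.021,"ty": -0.031,"tz": 0,"ax": 0,"ay": 0,"az": 0,"fingers": 0}
    - {"tx": -0.021,"ty": -0.031,"tz": 0,"ax": 0,"ay": 0,"az": 0,"fingers": 0}

```text
time: 2.62
ee_pos: [0.4171, 0.0879, 0.4052]
tcp_rot: [[-0.993, -0.119, 0.001], [-0.119, 0.993, 0.0], [-0.001, 0.0, -1.0]]
contact_force: [0.1, 0.9, 0.6]
gripper_width: -0.0002
finger_force: 0.0
```

>>> play_rows:
  increments:
    - {"tx": -0.021,"ty": -0.031,"tz": 0,"ax": 0,"ay": 0,"az": 0,"fingers": 0}
    - {"tx": -0.021,"ty": -0.031,"tz": 0,"ax": 0,"ay": 0,"az": 0,"fingers": 0}
    - {"tx": -0.021,"ty": -0.031,"tz": 0,"ax": 0,"ay": 0,"az": 0,"fingers": 0}
    - {"tx": -0.021,"ty": -0.031,"tz": 0,"ax": 0,"ay": 0,"az": 0,"fingers": 0}
    - {"tx": -0.021,"ty": -0.031,"tz": 0,"ax": 0,"ay": 0,"az": 0,"fingers": 0}

```text
time: 3.03
ee_pos: [0.5401, -0.0534, 0.4048]
tcp_rot: [[-0.993, -0.119, 0.0], [-0.119, 0.993, -0.0], [-0.0, -0.0, -1.0]]
contact_force: [0.4, -0.2, -0.2]
gripper_width: -0.0005
finger_force: 0.0
```

>>> play_rows:
  increments:
    - {"tx": -0.021,"ty": -0.031,"tz": 0,"ax": 0,"ay": 0,"az": 0,"fingers": 0}
    - {"tx": -0.019,"ty": -0.031,"tz": 0,"ax": 0,"ay": 0,"az": 0,"fingers": 0}
    - {"tx": 0,"ty": 0,"tz": 0.03,"ax": 0,"ay": 0,"az": 0,"fingers": 0}
    - {"tx": 0,"ty": 0,"tz": 0.03,"ax": 0,"ay": 0,"az": 0,"fingers": 0}
    - {"tx": 0,"ty": 0,"tz": 0,"ax": 0,"ay": 0,"az": 0,"fingers": 0}

```text
time: 3.45
ee_pos: [0.5844, -0.1085, 0.3379]
tcp_rot: [[-0.993, -0.119, -0.01], [-0.119, 0.993, 0.003], [0.01, 0.005, -1.0]]
contact_force: [-1.6, 1.6, -1.7]
gripper_width: 0.0001
finger_force: 0.0
```

Run:
```python
from h import *
im,_=locate("wrist",["rocker_raised_end","long_bar_top","square_key_top","round_key_top"])
cv2.imwrite("pics/w1.png",im["pixels"])
s=manip.sense();print(s["ee_pos"],s["contact_force"],im["origin"])
K=np.array(im["K"]);R=np.array(im["attitude"]);p=R.T@(s["ee_pos"]+0.173*np.array(s["tcp_rot"])[:,2]-im["origin"]);print("tip px",(K@p/p[2])[:2])
```

```text
wrist rocker_raised_end 0.94 [ 0.5933 -0.1118  0.0747]
wrist long_bar_top 0.77 [ 0.5141 -0.1224  0.0727]
wrist long_bar_top 0.31 [ 0.5574 -0.0472  0.0576]
wrist square_key_top 0.94 [0.4962 0.0265 0.071 ]
wrist round_key_top 0.64 [0.5906 0.037  0.0737]
[ 0.58696758 -0.10815411  0.34736549] [-0.36186291  0.24618209 -0.27930945] [ 0.51556178 -0.11593752  0.30719608]
tip px [317.16282157 335.93946653]
```

View pics/w1.png

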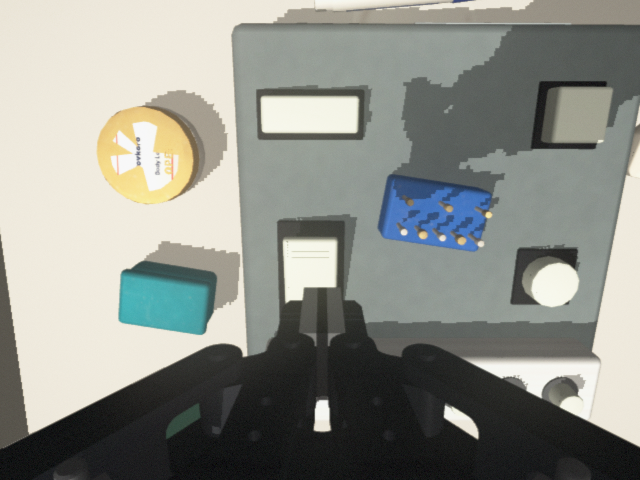

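Wrist view: rocker front half at (311,255), just ahead of the fingertips (322,300), and the image axes parallel to the unit, so the yaw is right. Descending to just above it.

>>> play_rows:
  increments:
    - {"tx": 0,"ty": -0.004,"tz": 0.025,"ax": 0,"ay": 0,"az": 0,"fingers": 0}
    - {"tx": 0,"ty": 0,"tz": 0.025,"ax": 0,"ay": 0,"az": 0,"fingers": 0}
    - {"tx": 0,"ty": 0,"tz": 0.025,"ax": 0,"ay": 0,"az": 0,"fingers": 0}
    - {"tx": 0,"ty": 0,"tz": 0.012,"ax": 0,"ay": 0,"az": 0,"fingers": 0}
    - {"tx": 0,"ty": 0,"tz": 0,"ax": 0,"ay": 0,"az": 0,"fingers": 0}

```text
time: 4.12
ee_pos: [0.5859, -0.1117, 0.256]
tcp_rot: [[-0.993, -0.12, -0.003], [-0.12, 0.993, 0.001], [0.003, 0.001, -1.0]]
contact_force: [-1.1, 0.9, -0.7]
gripper_width: -0.0004
finger_force: 0.0
```

>>> play_rows:
  increments:
    - {"tx": 0,"ty": 0,"tz": 0.002,"ax": 0,"ay": 0,"az": 0,"fingers": 0}
    - {"tx": 0,"ty": 0,"tz": 0.002,"ax": 0,"ay": 0,"az": 0,"fingers": 0}
    - {"tx": 0,"ty": 0,"tz": 0.002,"ax": 0,"ay": 0,"az": 0,"fingers": 0}
    - {"tx": 0,"ty": 0,"tz": 0.002,"ax": 0,"ay": 0,"az": 0,"fingers": 0}
    - {"tx": 0,"ty": 0,"tz": 0.002,"ax": 0,"ay": 0,"az": 0,"fingers": 0}

```text
time: 4.53
ee_pos: [0.5872, -0.1125, 0.2489]
tcp_rot: [[-0.993, -0.12, 0.002], [-0.12, 0.993, -0.001], [-0.001, -0.001, -1.0]]
contact_force: [-1.8, -0.6, 2.8]
gripper_width: 0.0002
finger_force: 1.0
```

>>> play_rows:
  increments:
    - {"tx": 0,"ty": 0,"tz": 0.002,"ax": 0,"ay": 0,"az": 0,"fingers": 0}
    - {"tx": 0,"ty": 0,"tz": 0.002,"ax": 0,"ay": 0,"az": 0,"fingers": 0}
    - {"tx": 0,"ty": 0,"tz": 0.002,"ax": 0,"ay": 0,"az": 0,"fingers": 0}
    - {"tx": 0,"ty": 0,"tz": 0.001,"ax": 0,"ay": 0,"az": 0,"fingers": 0}
    - {"tx": 0,"ty": 0,"tz": 0,"ax": 0,"ay": 0,"az": 0,"fingers": 0}

```text
time: 4.95
ee_pos: [0.5869, -0.1126, 0.2418]
tcp_rot: [[-0.993, -0.12, -0.0], [-0.12, 0.993, -0.001], [0.0, -0.001, -1.0]]
contact_force: [-5.1, -1.2, 10.4]
gripper_width: -0.0003
finger_force: 5.5
```

>>> play_rows:
  increments:
    - {"tx": 0,"ty": 0,"tz": 0.001,"ax": 0,"ay": 0,"az": 0,"fingers": 0}
    - {"tx": 0,"ty": 0,"tz": 0.001,"ax": 0,"ay": 0,"az": 0,"fingers": 0}
    - {"tx": 0,"ty": 0,"tz": 0,"ax": 0,"ay": 0,"az": 0,"fingers": 0}

```text
time: 5.2
ee_pos: [0.587, -0.1126, 0.2415]
tcp_rot: [[-0.993, -0.12, -0.0], [-0.12, 0.993, -0.001], [0.0, -0.001, -1.0]]
contact_force: [-10.8, 0.5, 21.7]
gripper_width: 0.0
finger_force: 11.4
```

At the stop. Lifting and going over to the square key.

>>> play_rows:
  increments:
    - {"tx": 0,"ty": 0,"tz": -0.02,"ax": 0,"ay": 0,"az": 0,"fingers": 0}
    - {"tx": 0,"ty": 0,"tz": -0.03,"ax": 0,"ay": 0,"az": 0,"fingers": 0}
    - {"tx": 0,"ty": 0,"tz": -0.03,"ax": 0,"ay": 0,"az": 0,"fingers": 0}
    - {"tx": 0,"ty": 0,"tz": -0.025,"ax": 0,"ay": 0,"az": 0,"fingers": 0}
    - {"tx": 0,"ty": 0,"tz": 0,"ax": 0,"ay": 0,"az": 0,"fingers": 0}

```text
time: 5.62
ee_pos: [0.5887, -0.1127, 0.3501]
tcp_rot: [[-0.993, -0.12, 0.01], [-0.12, 0.993, -0.003], [-0.01, -0.004, -1.0]]
contact_force: [0.9, 0.1, 0.1]
gripper_width: -0.0002
finger_force: 0.0
```

>>> play_rows:
  increments:
    - {"tx": 0.015,"ty": 0.03,"tz": 0,"ax": 0,"ay": 0,"az": 0,"fingers": 0}
    - {"tx": 0.015,"ty": 0.03,"tz": 0,"ax": 0,"ay": 0,"az": 0,"fingers": 0}
    - {"tx": 0.015,"ty": 0.03,"tz": 0,"ax": 0,"ay": 0,"az": 0,"fingers": 0}
    - {"tx": 0.015,"ty": 0.03,"tz": 0,"ax": 0,"ay": 0,"az": 0,"fingers": 0}
    - {"tx": 0.015,"ty": 0.029,"tz": 0,"ax": 0,"ay": 0,"az": 0,"fingers": 0}

```text
time: 6.03
ee_pos: [0.4933, 0.0278, 0.3428]
tcp_rot: [[-0.993, -0.119, -0.001], [-0.119, 0.993, 0.001], [0.0, 0.001, -1.0]]
contact_force: [0.8, -0.5, 1.0]
gripper_width: 0.0
finger_force: 0.0
```

>>> play_rows:
  increments:
    - {"tx": 0,"ty": 0,"tz": 0,"ax": 0,"ay": 0,"az": 0,"fingers": 0}
    - {"tx": 0,"ty": 0,"tz": 0,"ax": 0,"ay": 0,"az": 0,"fingers": 0}

```text
time: 6.2
ee_pos: [0.4937, 0.0279, 0.3432]
tcp_rot: [[-0.992, -0.123, -0.0], [-0.123, 0.992, 0.0], [0.0, 0.0, -1.0]]
contact_force: [0.0, -1.0, 0.1]
gripper_width: 0.0001
finger_force: 0.0
```

Run:
```python
from h import *
s=manip.sense();print(s["ee_pos"],s["contact_force"])
im,_=locate("wrist",["square_key_top","round_key_top","rocker_raised_end"])
im2,_=locate("top",["rocker_raised_end"])
a=cv2.resize(im2["pixels"][170:310,250:450],None,fx=3,fy=3,interpolation=cv2.INTER_CUBIC)
cv2.imwrite("pics/t2.png",a);cv2.imwrite("pics/w2.png",im["pixels"])
```

```text
[0.49374096 0.02787854 0.34317344] [ 0.0424429  -0.98704253  0.13111152]
wrist square_key_top 0.97 [0.4939 0.0246 0.0744]
wrist rocker_raised_end 0.62 [ 0.5918 -0.1115  0.0669]
top rocker_raised_end 0.91 [ 0.5911 -0.1163  0.0657]
```

View pics/t2.png

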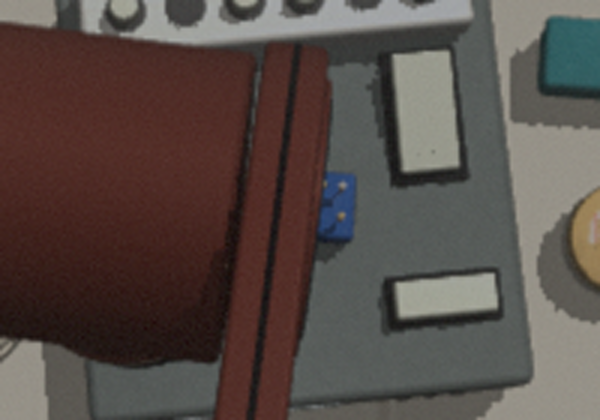

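View pics/w2.png

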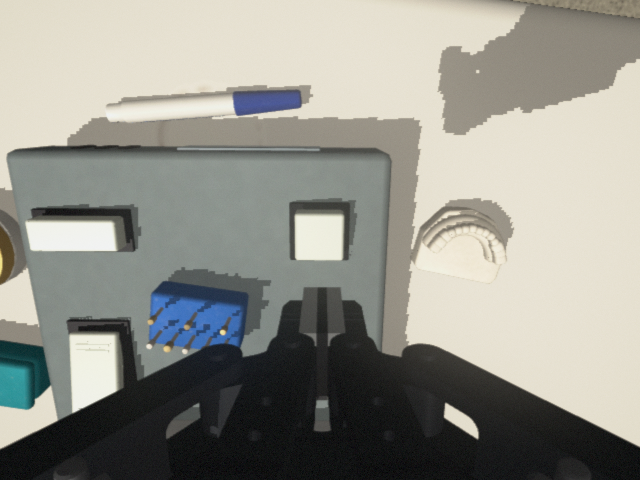

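Rocker tipped (raised-end point now at 66 mm; its near edge lower in the crop), square key at (319,235) in line with the tips (322), blue block untouched. Pressing the square key.

>>> play_rows:
  increments:
    - {"tx": 0,"ty": -0.001,"tz": 0.03,"ax": 0,"ay": 0,"az": 0,"fingers": 0}
    - {"tx": 0,"ty": -0.001,"tz": 0.03,"ax": 0,"ay": 0,"az": 0,"fingers": 0}
    - {"tx": 0,"ty": 0,"tz": 0.025,"ax": 0,"ay": 0,"az": 0,"fingers": 0}
    - {"tx": 0,"ty": 0,"tz": 0.008,"ax": 0,"ay": 0,"az": 0,"fingers": 0}
    - {"tx": 0,"ty": 0,"tz": 0,"ax": 0,"ay": 0,"az": 0,"fingers": 0}

```text
time: 6.92
ee_pos: [0.4937, 0.0242, 0.2481]
tcp_rot: [[-0.993, -0.119, -0.006], [-0.119, 0.993, 0.001], [0.005, 0.001, -1.0]]
contact_force: [0.0, 0.4, -0.6]
gripper_width: 0.0002
finger_force: 0.0
```

>>> play_rows:
  increments:
    - {"tx": 0,"ty": 0,"tz": 0.003,"ax": 0,"ay": 0,"az": 0,"fingers": 0}
    - {"tx": 0,"ty": 0,"tz": 0.003,"ax": 0,"ay": 0,"az": 0,"fingers": 0}
    - {"tx": 0,"ty": 0,"tz": 0.003,"ax": 0,"ay": 0,"az": 0,"fingers": 0}
    - {"tx": 0,"ty": 0,"tz": 0.002,"ax": 0,"ay": 0,"az": 0,"fingers": 0}
    - {"tx": 0,"ty": 0,"tz": 0,"ax": 0,"ay": 0,"az": 0,"fingers": 0}

```text
time: 7.33
ee_pos: [0.4955, 0.0245, 0.2407]
tcp_rot: [[-0.993, -0.12, 0.003], [-0.12, 0.993, -0.0], [-0.003, -0.001, -1.0]]
contact_force: [1.2, -0.0, 2.7]
gripper_width: -0.0001
finger_force: 0.9
```

>>> play_rows:
  increments:
    - {"tx": 0,"ty": 0,"tz": 0.002,"ax": 0,"ay": 0,"az": 0,"fingers": 0}
    - {"tx": 0,"ty": 0,"tz": 0.002,"ax": 0,"ay": 0,"az": 0,"fingers": 0}
    - {"tx": 0,"ty": 0,"tz": 0.001,"ax": 0,"ay": 0,"az": 0,"fingers": 0}
    - {"tx": 0,"ty": 0,"tz": 0.001,"ax": 0,"ay": 0,"az": 0,"fingers": 0}
    - {"tx": 0,"ty": 0,"tz": 0,"ax": 0,"ay": 0,"az": 0,"fingers": 0}

```text
time: 7.75
ee_pos: [0.4956, 0.0246, 0.2363]
tcp_rot: [[-0.993, -0.12, 0.002], [-0.12, 0.993, -0.0], [-0.002, -0.001, -1.0]]
contact_force: [-6.2, 0.5, 20.3]
gripper_width: 0.0002
finger_force: 10.3
```

Stop reached (20 N, tip at 63 mm). Next, over to the long bar.

>>> play_rows:
  increments:
    - {"tx": 0,"ty": 0,"tz": -0.01,"ax": 0,"ay": 0,"az": 0,"fingers": 0}
    - {"tx": 0,"ty": 0,"tz": -0.03,"ax": 0,"ay": 0,"az": 0,"fingers": 0}
    - {"tx": 0,"ty": 0,"tz": -0.03,"ax": 0,"ay": 0,"az": 0,"fingers": 0}
    - {"tx": 0,"ty": 0,"tz": -0.03,"ax": 0,"ay": 0,"az": 0,"fingers": 0}
    - {"tx": 0,"ty": 0,"tz": 0,"ax": 0,"ay": 0,"az": 0,"fingers": 0}

```text
time: 8.17
ee_pos: [0.4965, 0.0246, 0.3398]
tcp_rot: [[-0.993, -0.12, 0.009], [-0.12, 0.993, -0.001], [-0.009, -0.002, -1.0]]
contact_force: [1.3, -0.3, 0.8]
gripper_width: -0.0001
finger_force: 0.0
```

>>> play_rows:
  increments:
    - {"tx": 0,"ty": -0.03,"tz": 0,"ax": 0,"ay": 0,"az": 0,"fingers": 0}
    - {"tx": 0,"ty": -0.03,"tz": 0,"ax": 0,"ay": 0,"az": 0,"fingers": 0}
    - {"tx": 0,"ty": -0.03,"tz": 0,"ax": 0,"ay": 0,"az": 0,"fingers": 0}
    - {"tx": 0,"ty": -0.03,"tz": 0,"ax": 0,"ay": 0,"az": 0,"fingers": 0}
    - {"tx": 0,"ty": -0.028,"tz": 0,"ax": 0,"ay": 0,"az": 0,"fingers": 0}

```text
time: 8.58
ee_pos: [0.512, -0.1235, 0.3329]
tcp_rot: [[-0.993, -0.12, -0.001], [-0.12, 0.993, 0.001], [0.001, 0.001, -1.0]]
contact_force: [0.6, 0.3, 0.8]
gripper_width: -0.0001
finger_force: 0.0
```

>>> play_rows:
  increments:
    - {"tx": 0,"ty": 0,"tz": 0,"ax": 0,"ay": 0,"az": 0,"fingers": 0}
    - {"tx": 0,"ty": 0,"tz": 0,"ax": 0,"ay": 0,"az": 0,"fingers": 0}

```text
time: 8.75
ee_pos: [0.512, -0.1234, 0.3328]
tcp_rot: [[-0.993, -0.117, -0.002], [-0.117, 0.993, 0.001], [0.002, 0.001, -1.0]]
contact_force: [0.2, -0.6, 0.5]
gripper_width: -0.0001
finger_force: 0.0
```

Run:
```python
from h import *
s=manip.sense();print(s["ee_pos"],s["contact_force"])
im,_=locate("wrist",["long_bar_top","square_key_top","rocker_raised_end"])
im2,_=locate("scene",["square_key_top"])
cv2.imwrite("pics/w3.png",im["pixels"])
```

```text
[ 0.51203678 -0.12335024  0.33278283] [ 0.15212325 -0.56037222  0.53952319]
wrist long_bar_top 0.93 [ 0.5128 -0.1231  0.0686]
wrist rocker_raised_end 0.41 [ 0.5495 -0.2326  0.0015]
scene square_key_top 0.49 [0.4956 0.0273 0.063 ]
```

View pics/w3.png

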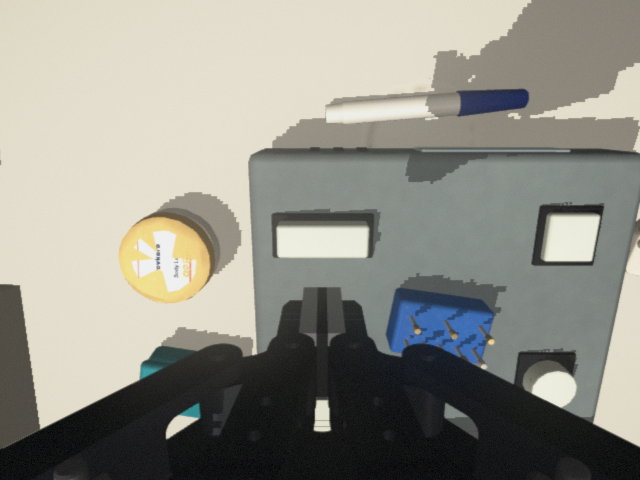

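Square key is down (63 mm, at (572,238)); bar at (323,240) in line with the tips. Pressing and holding.

>>> play_rows:
  increments:
    - {"tx": 0,"ty": 0,"tz": 0.03,"ax": 0,"ay": 0,"az": 0,"fingers": 0}
    - {"tx": 0,"ty": 0,"tz": 0.03,"ax": 0,"ay": 0,"az": 0,"fingers": 0}
    - {"tx": 0,"ty": 0,"tz": 0.018,"ax": 0,"ay": 0,"az": 0,"fingers": 0}
    - {"tx": 0,"ty": 0,"tz": 0.005,"ax": 0,"ay": 0,"az": 0,"fingers": 0}
    - {"tx": 0,"ty": 0,"tz": 0,"ax": 0,"ay": 0,"az": 0,"fingers": 0}

```text
time: 9.47
ee_pos: [0.5117, -0.1214, 0.2491]
tcp_rot: [[-0.993, -0.121, -0.003], [-0.121, 0.993, 0.001], [0.003, 0.002, -1.0]]
contact_force: [-0.0, -0.2, 1.0]
gripper_width: 0.0001
finger_force: 0.0
```

>>> play_rows:
  increments:
    - {"tx": 0,"ty": 0,"tz": 0.003,"ax": 0,"ay": 0,"az": 0,"fingers": 0}
    - {"tx": 0,"ty": 0,"tz": 0.003,"ax": 0,"ay": 0,"az": 0,"fingers": 0}
    - {"tx": 0,"ty": 0,"tz": 0.003,"ax": 0,"ay": 0,"az": 0,"fingers": 0}
    - {"tx": 0,"ty": 0,"tz": 0.003,"ax": 0,"ay": 0,"az": 0,"fingers": 0}
    - {"tx": 0,"ty": 0,"tz": 0.002,"ax": 0,"ay": 0,"az": 0,"fingers": 0}

```text
time: 9.88
ee_pos: [0.5133, -0.1225, 0.2378]
tcp_rot: [[-0.993, -0.12, 0.003], [-0.12, 0.993, -0.001], [-0.003, -0.001, -1.0]]
contact_force: [2.5, -0.0, 3.4]
gripper_width: 0.0001
finger_force: 1.7
```

>>> play_rows:
  increments:
    - {"tx": 0,"ty": 0,"tz": 0.002,"ax": 0,"ay": 0,"az": 0,"fingers": 0}
    - {"tx": 0,"ty": 0,"tz": 0.001,"ax": 0,"ay": 0,"az": 0,"fingers": 0}
    - {"tx": 0,"ty": 0,"tz": 0,"ax": 0,"ay": 0,"az": 0,"fingers": 0}
    - {"tx": 0,"ty": 0,"tz": 0,"ax": 0,"ay": 0,"az": 0,"fingers": 0}
    - {"tx": 0,"ty": 0,"tz": 0,"ax": 0,"ay": 0,"az": 0,"fingers": 0}

```text
time: 10.3
ee_pos: [0.5135, -0.1226, 0.2362]
tcp_rot: [[-0.993, -0.12, 0.003], [-0.12, 0.993, -0.001], [-0.003, -0.001, -1.0]]
contact_force: [-2.9, 1.9, 16.0]
gripper_width: 0.0001
finger_force: 7.8
```

>>> play_rows:
  increments:
    - {"tx": 0,"ty": 0,"tz": 0,"ax": 0,"ay": 0,"az": 0,"fingers": 0}
    - {"tx": 0,"ty": 0,"tz": 0,"ax": 0,"ay": 0,"az": 0,"fingers": 0}
    - {"tx": 0,"ty": 0,"tz": 0,"ax": 0,"ay": 0,"az": 0,"fingers": 0}
    - {"tx": 0,"ty": 0,"tz": 0,"ax": 0,"ay": 0,"az": 0,"fingers": 0}
    - {"tx": 0,"ty": 0,"tz": 0,"ax": 0,"ay": 0,"az": 0,"fingers": 0}

```text
time: 10.72
ee_pos: [0.5134, -0.1226, 0.2362]
tcp_rot: [[-0.993, -0.12, 0.003], [-0.12, 0.993, -0.001], [-0.003, -0.001, -1.0]]
contact_force: [-3.4, 0.9, 15.3]
gripper_width: -0.0001
finger_force: 7.8
```

>>> play_rows:
  increments:
    - {"tx": 0,"ty": 0,"tz": 0,"ax": 0,"ay": 0,"az": 0,"fingers": 0}
    - {"tx": 0,"ty": 0,"tz": 0,"ax": 0,"ay": 0,"az": 0,"fingers": 0}
    - {"tx": 0,"ty": 0,"tz": 0,"ax": 0,"ay": 0,"az": 0,"fingers": 0}
    - {"tx": 0,"ty": 0,"tz": 0,"ax": 0,"ay": 0,"az": 0,"fingers": 0}
    - {"tx": 0,"ty": 0,"tz": 0,"ax": 0,"ay": 0,"az": 0,"fingers": 0}

```text
time: 11.13
ee_pos: [0.5134, -0.1226, 0.2362]
tcp_rot: [[-0.993, -0.12, 0.003], [-0.12, 0.993, -0.001], [-0.003, -0.001, -1.0]]
contact_force: [-2.9, 2.1, 15.2]
gripper_width: 0.0
finger_force: 7.8
```

>>> play_rows:
  increments:
    - {"tx": 0,"ty": 0,"tz": 0,"ax": 0,"ay": 0,"az": 0,"fingers": 0}
    - {"tx": 0,"ty": 0,"tz": 0,"ax": 0,"ay": 0,"az": 0,"fingers": 0}
    - {"tx": 0,"ty": 0,"tz": 0,"ax": 0,"ay": 0,"az": 0,"fingers": 0}
    - {"tx": 0,"ty": 0,"tz": 0,"ax": 0,"ay": 0,"az": 0,"fingers": 0}
    - {"tx": 0,"ty": 0,"tz": 0,"ax": 0,"ay": 0,"az": 0,"fingers": 0}

```text
time: 11.55
ee_pos: [0.5134, -0.1226, 0.2362]
tcp_rot: [[-0.993, -0.12, 0.003], [-0.12, 0.993, -0.001], [-0.003, -0.001, -1.0]]
contact_force: [-2.2, 1.8, 15.4]
gripper_width: 0.0004
finger_force: 7.8
```

Held down more than 1.5 s at the stop (15 N). One more short hold, then release.

>>> play_rows:
  increments:
    - {"tx": 0,"ty": 0,"tz": 0,"ax": 0,"ay": 0,"az": 0,"fingers": 0}
    - {"tx": 0,"ty": 0,"tz": 0,"ax": 0,"ay": 0,"az": 0,"fingers": 0}
    - {"tx": 0,"ty": 0,"tz": 0,"ax": 0,"ay": 0,"az": 0,"fingers": 0}
    - {"tx": 0,"ty": 0,"tz": -0.01,"ax": 0,"ay": 0,"az": 0,"fingers": 0}
    - {"tx": 0,"ty": 0,"tz": -0.03,"ax": 0,"ay": 0,"az": 0,"fingers": 0}

```text
time: 11.97
ee_pos: [0.5104, -0.1216, 0.2703]
tcp_rot: [[-0.993, -0.12, -0.008], [-0.12, 0.993, 0.003], [0.007, 0.004, -1.0]]
contact_force: [-0.5, 0.9, 0.4]
gripper_width: 0.0001
finger_force: 0.0
```

>>> play_rows:
  increments:
    - {"tx": 0,"ty": 0,"tz": -0.03,"ax": 0,"ay": 0,"az": 0,"fingers": 0}
    - {"tx": 0,"ty": 0,"tz": -0.03,"ax": 0,"ay": 0,"az": 0,"fingers": 0}
    - {"tx": 0,"ty": 0,"tz": -0.02,"ax": 0,"ay": 0,"az": 0,"fingers": 0}
    - {"tx": 0,"ty": 0,"tz": 0,"ax": 0,"ay": 0,"az": 0,"fingers": 0}
    - {"tx": 0,"ty": 0,"tz": 0,"ax": 0,"ay": 0,"az": 0,"fingers": 0}

```text
time: 12.38
ee_pos: [0.5126, -0.1225, 0.355]
tcp_rot: [[-0.993, -0.12, 0.002], [-0.12, 0.993, -0.001], [-0.002, -0.001, -1.0]]
contact_force: [-0.6, 0.7, -1.0]
gripper_width: -0.0003
finger_force: 0.0
```

Run:
```python
from h import *
s=manip.sense();print(s["time"],s["ee_pos"],s["contact_force"])
N=["long_bar_top","square_key_top","rocker_raised_end","round_key_top","bur_block"]
im,_=locate("wrist",N); im2,_=locate("scene",N)
cv2.imwrite("pics/s4.png",cv2.resize(im2["pixels"][170:330,200:440],None,fx=3,fy=3))
```

```text
12.3833 [ 0.51263255 -0.12245174  0.3550002 ] [-0.62691644  0.67098777 -0.98993753]
wrist long_bar_top 0.77 [ 0.5141 -0.1254  0.0713]
wrist square_key_top 0.98 [0.4958 0.0249 0.0663]
wrist rocker_raised_end 0.73 [ 0.4234 -0.0638 -0.0017]
wrist round_key_top 0.6 [0.5899 0.0347 0.0709]
wrist bur_block 0.69 [ 0.5568 -0.0448  0.0573]
scene long_bar_top 0.69 [0.5941 0.0389 0.0729]
scene long_bar_top 0.53 [ 0.5112 -0.1209  0.0721]
scene square_key_top 0.62 [0.4949 0.0248 0.0591]
scene rocker_raised_end 0.64 [ 0.5834 -0.1106  0.0637]
scene rocker_raised_end 0.16 [ 0.5484 -0.227   0.0025]
scene round_key_top 0.61 [0.5953 0.0346 0.0713]
scene bur_block 0.69 [ 0.5569 -0.0438  0.0572]
```

View pics/s4.png

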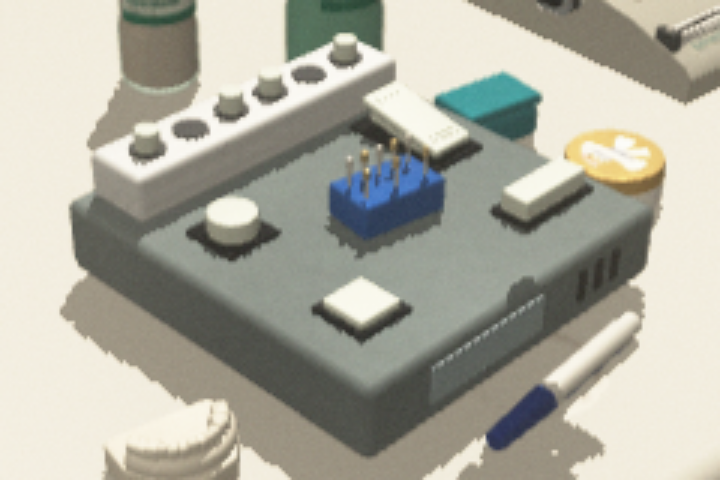

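The picture shows the rocker tipped forward (415,120), the square key low (360,305), and the bar (545,190) and round key (232,220) up. Nothing has been displaced and the arm is clear.

```bash
python3 -c "
from rig import manip
print(manip.job_done())"
```

```text
the job is handed in; nothing more can be done
None
```

The job is handed in, with no verdict returned: in order, the rocker was tipped over, the square key pressed in, and the long bar held down for over 1.5 s and released; the last picture shows the round key up and the loose things in view where they were.

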